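# Hang the lift-off door on the gear locker

## Task

The small steel locker has lost its front: find the lift-off door that belongs to it (the panel with the V-shaped hinge knuckles), lift it by its tab and hang it upright on the locker, brass lock facing out, lowering it until both knuckles sit fully home on the two hinge pins before you let go. Do not drop it, and leave the other panel standing where it is.

Things in the scene. Friction and masses are not known exactly. Their poses are not given: they have to be found in the camera images.
- door: Loose grey door, 0.5 kg, stands upright. Origin: underside centre; x out of its lock side, y width, z up. mm: panel 36x136x107 high; strap on top 238 long, z 107-115. Knuckles under its ends at y=±112, 14 wide: upside-down V, apex z=107, mouth z=71, 50 wide in x; home when pin axis is at x=0, z=98. Tab to grip from above: x=0, y=0, 12 thick (x), 64 wide (y), z 115 to 180.
- door_lock (a point): Brass cam lock, 24 mm disc in the middle of the door's outer face; point on its face at x=24, y=0, z=55 mm in the door's frame.
- locker: Fixed steel locker, open front. Origin: on shelf below middle of pin axis; x out of front, y width, z up. mm: 180 wide, 138 high, face at x=-31, back x=-151. Pins, 10 dia, point outward along y at x=0, z=125, |y|=90 to 132, heads 18 dia; carried by arms at |y|=84 to 90, tops z=127. Door home: its origin at x=0, y=0 (13 play each way), z=27, axes as the locker's, 13 off the face.
- blank: Wrong panel: same colour and width, but lower and without knuckles or lock; loose, stands upright. Origin: underside centre, axes as the door's. mm: 36 x 136 x 72 high, flat strap 238 long on top (z 72 to 80), tab 64 wide up to z=122. It stays where it is.
Mind the look-alikes: they are no part of the job. Leave any orange or pink look-alike of the blank alone.

How it is judged:
By the outcome, as a careful person would: the job done as asked, in the order asked, and still so for the second after the job is handed in, with the robot touching nothing.
It also fails if it takes over 43 s, if anything falls off the work surface, if the arm or the gripper's body presses on something with over 40 N, if the wrist force passes 120 N, or if a joint passes its speed limit or range.

## Robot

A 6-joint arm with a two-finger parallel gripper is mounted at the origin on the work surface. World frame = base frame: x ahead of the robot, y to its left, z up, the work surface at z = 0. Lengths are in mm, angles in rad, forces in N, time in s.
With the tool pointing down it reaches from about 275 to 750 mm from the base axis. Payload 10.2 kg.
Tool frame: the origin (TCP) lies at the very end of the fingers, on their centre line; the grasp point (between the pads) lies 19 mm behind it; z points along the fingers, y is the direction in which the jaws open and shut (so a half turn about z gives the same grasp; the last joint's range is limited). The gripper opens to 85 mm and grips with 20 to 120 N. Pads are 22 mm wide; open, the fingers measure 114 mm over their backs; the gripper's body (76 mm by 85 mm) begins 54 mm behind the grasp point. The pads swing forward as they close: fully open they stand 13 mm farther back than shut.
Start: joints at [0.888, 0.313, 1.498, -0, 1.331, -0.223], TCP at [232.992, 470.474, 207.994] pointing down, gripper open.
Joint ranges: [-2.94, 2.94], [-0.97, 2.17], [0.19, 2.56], [-1.23, 4.37], [0.02, 3.11], [-2.88, 2.88]. Speed limits (rad/s): [2.39, 2.39, 3.01, 3.14, 3.14, 3.14].

## Interface

Orientations are given as a unit quaternion [w, x, y, z].
In Python, from rig import sensors, imaging, ctrl gives the robot as it stands.
- The arm moves only by the shell command python3 -m creep 'ROWS' [FORCE]. ROWS is JSON, a list of rows, each an object with "grip": the finger opening in mm, from 0 to 85.4; "linear": the shift along the tool's x, y, z in mm, a list of three; "rot": the turn, a rotation vector about the tool's x, y, z in rad, a list of three. A call has 1 to 12 rows; each row shifts and turns the commanded pose from where the row before left it, along the tool's axes as they then stand; what a row does not reach is not made up. A row lasts 1/12 s, in which the tool goes at most 41.7 mm and 7.16 degrees, less where a joint would pass 70% of its speed; a pose out of reach is approached as far as the arm can. A call with a gripper value outside its range is refused whole. The fingers move at their own pace and stop on an object; FORCE is the grip in N (left out, the last holds). Time passes only in rows, so rows that do not move let the fingers close. It gives the time, the measured TCP pose, the force and the opening at its end, in the units of the state.
- sensors.sense(): the state, without advancing time (a new reading comes with each control period).
- imaging.capture(name): name is "side" or "top"; returns (picture, depth): 480x640x3 uint8, red, green, blue; 480x640 float32, mm along the optical axis (not along the pixel's ray), 0 where there is no reading.
- imaging.camera_params(name): a dict with "intrinsics" (3x3 intrinsics, pixels), "R" (3x3) and "t" (3): a world point X has camera coordinates R X + t. Camera axes: x right, y down, z forward; pixel columns grow to the right and rows downward; lengths in mm; the calibration is good to about 2 mm. A picture is of the moment at which its call begins. camera_params takes no time and is no camera call.
- ctrl.finish_job(): hands the job in, once; it reports no verdict.
The state is a dict: "time_s": time; "joints": joint angles; "dq": joint speeds; "tau": joint torques, N m; "eef_pos": TCP position; "ee_rot": TCP orientation; "force": force on the tool from outside, world axes, zero at the start; "wrist_torque": the same for the moment, N m; "grip_width": opening from 0.0 (shut) to 1.0 (fully open).
Only numpy, scipy, OpenCV 4.12 (cv2) and the standard library are available. Lean on these libraries where they do the work, as an engineer would, in place of code of your own. Each camera call takes 0.05 s, during which the arm holds its last target.

## Working session

There is one attempt and no reset: what is moved stays moved. The work goes in short steps, Python scripts to look and compute and a shell command to move; the robot and the scene stay as the last step left them, time stands still between calls to the robot, and variables do not carry over. Pictures are saved under pics/ and viewed, and the job is handed in when it is done.

```bash
mkdir -p pics; ls
python3 - <<'E'
from rig import sensors, imaging
import cv2,numpy as np
print(sensors.sense())
for n in("side","top"):
    p,d=imaging.capture(n); np.savez(f"pics/{n}0.npz",p=p,d=d); cv2.imwrite(f"pics/{n}0.png",p[:,:,::-1])
    print(n,imaging.camera_params(n))
E
```

```text
pics
{'time_s': 0.0, 'joints': array([ 8.87601887e-01,  3.13472181e-01,  1.49843569e+00, -2.33734691e-05,
        1.33100262e+00, -2.23425166e-01]), 'dq': array([9.32214182e-04, 7.30421369e-04, 6.48395648e-04, 8.51593571e-04,
       6.35309753e-04, 5.71060988e-05]), 'tau': array([ 1.13541981e-03, -4.12258673e+01, -2.59743172e+01, -4.51549795e-05,
        3.95024166e-03,  9.70243320e-06]), 'eef_pos': array([232.80644984, 470.23828401, 207.42427265]), 'ee_rot': array([-2.78365498e-04,  2.27862437e-01,  9.73693111e-01, -5.97341498e-04]), 'force': array([ 0.52488119, -0.01846252,  0.88677983]), 'wrist_torque': array([-0.01410703, -0.04034051, -0.01831572]), 'grip_width': 0.999853578373972}
side {'intrinsics': array([[567.61589534,   0.        , 316.39255118],
       [  0.        , 567.61589534, 240.3746552 ],
       [  0.        ,   0.        ,   1.        ]]), 'R': array([[ 0.43012585, -0.90275291,  0.00537841],
       [-0.61774698, -0.29866587, -0.72745265],
       [ 0.65831635,  0.3095737 , -0.6861368 ]]), 't': array([-256.96787804,  273.81706335, 1187.55214749])}
top {'intrinsics': array([[441.56179683,   0.        , 320.84843399],
       [  0.        , 441.56179683, 240.92826516],
       [  0.        ,   0.        ,   1.        ]]), 'R': array([[-0.00516484, -0.99996898,  0.00594663],
       [-0.99728443,  0.00471391, -0.07349519],
       [ 0.07346487, -0.00631007, -0.99727784]]), 't': array([ -59.38777599,  423.20623468, 1101.80900786])}
```

View pics/side0.png

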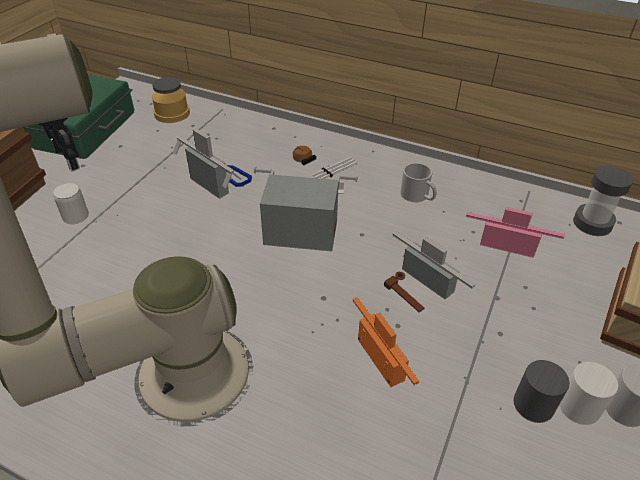

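View pics/top0.png

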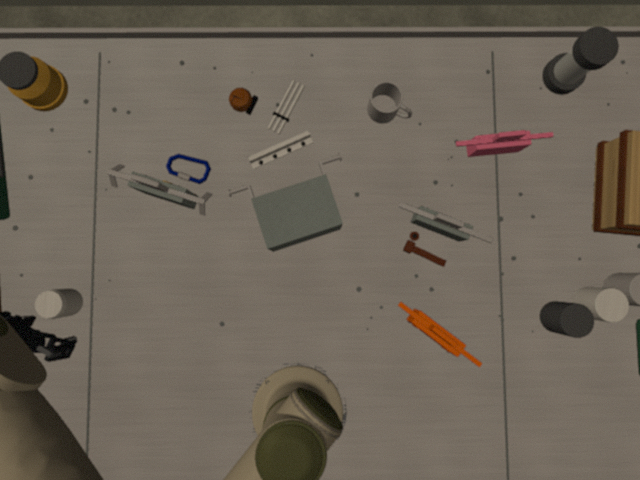

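Side picture: grey panel with end knuckles at about (207,168); grey low panel at (432,268); orange at (383,345), pink at (512,235); locker at (300,212) with its pins on the far side. Top picture: the same at (160,190), (445,225), (440,333), (500,143), and the locker at (297,210). The panel at side (207,168) / top (160,190) looks like the door; I'll check it in a close crop.

```bash
cat > h.py <<'E'
import numpy as np
from rig import imaging
def pts(n,d,u,v):
    c=imaging.camera_params(n);K=c["intrinsics"]
    z=d[v,u].astype(float)
    P=np.stack([(u-K[0,2])/K[0,0]*z,(v-K[1,2])/K[1,1]*z,z],-1)
    return (P-c["t"])@c["R"]
def proj(n,X):
    c=imaging.camera_params(n);p=(np.asarray(X,float)@c["R"].T+c["t"])@c["intrinsics"].T
    return p[...,:2]/p[...,2:]
def cloud(n,d):
    v,u=np.mgrid[0:480,0:640]; P=pts(n,d,u,v); P[d==0]=np.nan; return P
E
python3 - <<'E'
import numpy as np,cv2
from h import *
s=np.load("pics/side0.npz");t=np.load("pics/top0.npz")
a=cv2.resize(s["p"][110:210,160:290],None,fx=6,fy=6,interpolation=3)[:,:780]
cv2.imwrite("pics/crop_s.png",a[:,:,::-1])
a=cv2.resize(t["p"][130:260,100:360],None,fx=3,fy=3,interpolation=3)
cv2.imwrite("pics/crop_t.png",np.clip(a[:,:,::-1]*1.5,0,255).astype(np.uint8))
P=cloud("top",t["d"])
for (u,v) in [(150,184),(160,187),(180,195),(112,170),(205,205),(270,215),(330,185),(300,210),(270,245),(338,223),(254,204),(323,177),(232,191),(339,158)]:
    print((u,v),P[v,u].round(0))
E
```

```text
(150, 184) [537. 310. 180.]
(160, 187) [534. 296. 159.]
(180, 195) [524. 266. 113.]
(112, 170) [584. 425. 114.]
(205, 205) [518. 237.   0.]
(270, 215) [473.  54. 140.]
(330, 185) [569. -86.   3.]
(300, 210) [484. -14. 139.]
(270, 245) [405.  54. 137.]
(338, 223) [ 454. -100.  139.]
(254, 204) [499.  90. 137.]
(323, 177) [560. -66. 138.]
(232, 191) [529. 141. 133.]
(339, 158) [ 606. -104.  129.]
```

View pics/crop_s.png

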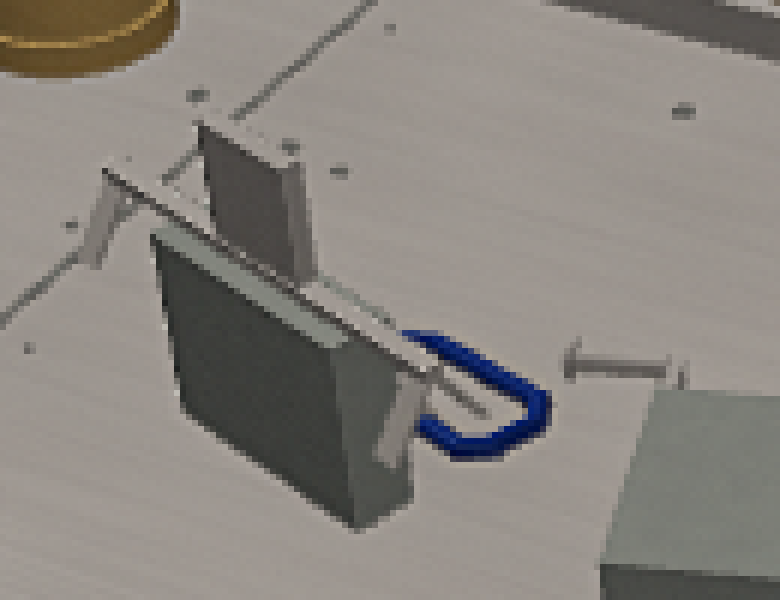

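View pics/crop_t.png

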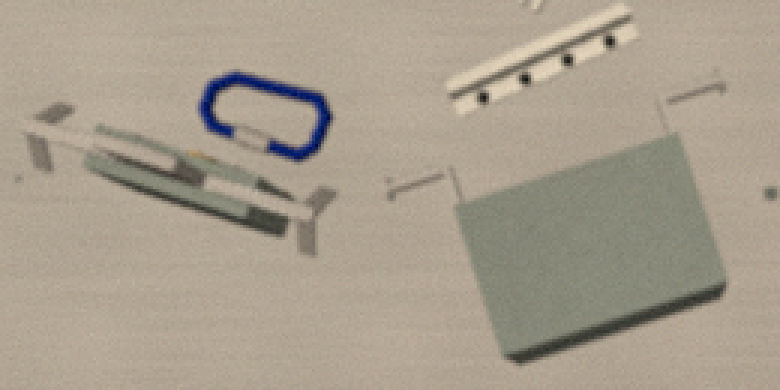

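The crop confirms the door: V knuckles at both strap ends, and no lock on the side facing the robot. A brass glint shows at top (165,181), so the lock faces away from the robot. Next I fit the poses.

Run:
```python
import numpy as np,cv2
from h import *
for n in("top","side"):
    s=np.load(f"pics/{n}0.npz");P=cloud(n,s["d"]).reshape(-1,3)
    X,Y,Z=P.T
    def rect(m,l):
        q=P[m]; 
        r=cv2.minAreaRect(q[:,:2].astype(np.float32)); 
        c=q[:,:2].mean(0);w,v=np.linalg.eigh(np.cov((q[:,:2]-c).T)); e=v[:,1]
        if e[1]<0:e=-e
        pr=(q[:,:2]-c)@e
        print(n,l,m.sum(),"rect",np.round(r[0],1),np.round(r[1],1),round(r[2],2),"mean",c.round(1),"z",np.nanmedian(q[:,2]).round(1),"yaw(y axis)",np.degrees(np.arctan2(-e[0],e[1])).round(2),"mid",(c+e*(pr.max()+pr.min())/2).round(1),"len",(np.ptp(pr)).round(1))
    b=(X>450)&(X<640)&(Y>190)&(Y<450)
    rect(b&(Z>172)&(Z<186),"tabtop")
    rect(b&(Z>109)&(Z<120),"strap")
    b=(X>350)&(X<585)&(Y>-135)&(Y<130)
    rect(b&(Z>134)&(Z<143),"lockertop")
    b=(X>515)&(X<640)&(Y>-160)&(Y<170)&(Z>112)&(Z<136)
    q=P[b]; 
    for sel,l in((q[:,1]>70,"pinL"),(q[:,1]<-60,"pinR")):
        print(n,l,sel.sum(),q[sel].mean(0).round(1),q[sel].min(0).round(1),q[sel].max(0).round(1))
```

```text
top tabtop 170 rect [546.3 323.2] [64.6 12.2] 71.6 mean [545.7 322.3] z 179.3 yaw(y axis) -18.04 mid [546.1 323.3] len 64.7
top strap 408 rect [546.8 324.5] [239.3  32.6] 71.24 mean [543.2 316.5] z 114.3 yaw(y axis) -17.84 mid [545.9 324.9] len 239.3
top lockertop 4094 rect [483.8  -5. ] [121.  180.3] 18.16 mean [483.2  -4.7] z 137.6 yaw(y axis) 18.15 mid [483.3  -5.1] len 180.3
top pinL 145 [532.2 120.8 128.3] [515.   70.3 116.7] [547.9 154.1 136. ]
top pinR 157 [585.1 -78.2 129.4] [ 516.5 -108.4  112.3] [619.6 -61.6 136. ]
side tabtop 85 rect [544.4 317.3] [67.  16.5] 73.63 mean [543.2 317.8] z 177.6 yaw(y axis) -16.95 mid [543.1 317.7] len 67.0
side strap 256 rect [541.2 322.1] [245.6  31.2] 73.61 mean [541. 313.] z 113.1 yaw(y axis) -18.1 mid [543.7 321.3] len 245.7
side lockertop 2088 rect [481.4  -8.8] [128.7 180.7] 18.78 mean [480.  -10.1] z 136.8 yaw(y axis) 18.18 mid [479.7  -9.2] len 179.8
side pinL 93 [531.5 120.4 126.7] [515.4  70.1 119.5] [545.4 149.7 135.2]
side pinR 145 [577.2 -81.7 128.1] [ 516.5 -110.9  113.2] [616.5 -60.1 135.8]
```

Measured: door at (546.2, 323.5), yaw −18.0°, lock towards +x. Locker origin at about (570.3, 23.3), yaw 18.15°. Look-alikes for the door: grey blank at side (432,268), orange at (383,345), pink at (512,235). The door is at (207,168). First I turn the tool 81.6° about its z axis and rise a little.

```bash
python3 -m creep '[{"grip":85,"linear":[0,0,-3],"rot":[0,0,0.1187]},{"grip":85,"linear":[0,0,-3],"rot":[0,0,0.1187]},{"grip":85,"linear":[0,0,-3],"rot":[0,0,0.1187]},{"grip":85,"linear":[0,0,-3],"rot":[0,0,0.1187]},{"grip":85,"linear":[0,0,-3],"rot":[0,0,0.1187]},{"grip":85,"linear":[0,0,-3],"rot":[0,0,0.1187]},{"grip":85,"linear":[0,0,-3],"rot":[0,0,0.1187]},{"grip":85,"linear":[0,0,-3],"rot":[0,0,0.1187]},{"grip":85,"linear":[0,0,-3],"rot":[0,0,0.1187]},{"grip":85,"linear":[0,0,-3],"rot":[0,0,0.1187]},{"grip":85,"linear":[0,0,-3],"rot":[0,0,0.1187]},{"grip":85,"linear":[0,0,0],"rot":[0,0,0.1187]}]' 80
cat >> h.py <<'E'
from scipy.spatial.transform import Rotation as Ro
def togo(x,y,z,yaw):
    from rig import sensors
    s=sensors.sense(); q=s["ee_rot"]; R=Ro.from_quat([q[1],q[2],q[3],q[0]])
    yw=np.radians(yaw); ty=np.array([np.cos(yw),np.sin(yw),0]); tz=np.array([0,0,-1.]); tx=np.cross(ty,tz)
    T=Ro.from_matrix(np.stack([tx,ty,tz],1))
    print("t",s["time_s"],"pos",s["eef_pos"].round(1),"shift(tool)",R.inv().apply(np.array([x,y,z])-s["eef_pos"]).round(1),"rot(tool)",(R.inv()*T).as_rotvec().round(4),"F",s["force"].round(1),"M",s["wrist_torque"].round(2),"grip",s["grip_width"].round(3))
E
python3 -c "
from h import *
togo(546.2,323.5,230,-18)"
```

```text
time_s: 1.1
eef_pos: [233.0, 470.5, 241.2]
ee_rot: [-0.0, 0.811, 0.586, 0.0]
force: [-0.1, 0.4, -1.1]
grip_width: 1.0Traceback (most recent call last):
  File "<string>", line 3, in <module>
    togo(546.2,323.5,230,-18)
    ~~~~^^^^^^^^^^^^^^^^^^^^^
  File "h.py", line 19, in togo
    print("t",s["time_s"],"pos",s["eef_pos"].round(1),"shift(tool)",R.inv().apply(np.array([x,y,z])-s["eef_pos"]).round(1),"rot(tool)",(R.inv()*T).as_rotvec().round(4),"F",s["force"].round(1),"M",s["wrist_torque"].round(2),"grip",s["grip_width"].round(3))
                                                                                                                                                                                                                                      ^^^^^^^^^^^^^^^^^^^^^
AttributeError: 'float' object has no attribute 'round'
```

```bash
sed -i 's/s\["grip_width"\].round(3)/round(s["grip_width"],3)/' h.py
python3 -c "
from h import *
togo(546.2,323.5,230,-18)"
```

```text
t 1.1 pos [233.  470.5 241.2] shift(tool) [-41.3 343.5  11.2] rot(tool) [ 0.0001 -0.0002 -0.0051] F [-0.1  0.4 -1.1] M [0.03 0.   0.1 ] grip 1.0
```

```bash
python3 -m creep '[{"grip":85,"linear":[-4.1,34.3,1.1],"rot":[0,0,0]},{"grip":85,"linear":[-4.1,34.3,1.1],"rot":[0,0,0]},{"grip":85,"linear":[-4.1,34.3,1.1],"rot":[0,0,0]},{"grip":85,"linear":[-4.1,34.3,1.1],"rot":[0,0,0]},{"grip":85,"linear":[-4.1,34.3,1.1],"rot":[0,0,0]},{"grip":85,"linear":[-4.1,34.3,1.1],"rot":[0,0,0]},{"grip":85,"linear":[-4.1,34.3,1.1],"rot":[0,0,0]},{"grip":85,"linear":[-4.1,34.3,1.1],"rot":[0,0,0]},{"grip":85,"linear":[-4.1,34.3,1.1],"rot":[0,0,0]},{"grip":85,"linear":[-4.1,34.3,1.1],"rot":[0,0,0]},{"grip":85,"linear":[0,0,0],"rot":[0,0,-0.005]},{"grip":85,"linear":[0,0,0],"rot":[0,0,0]}]' 80
python3 - <<'E'
from h import *
import cv2
togo(546.2,323.5,130,-18)
p,d=imaging.capture("side"); a=cv2.resize(p[80:230,130:330],None,fx=4,fy=4); cv2.imwrite("pics/s1.png",a[:,:,::-1])
E
```

```text
time_s: 2.1
eef_pos: [547.5, 324.6, 228.7]
ee_rot: [-0.0, 0.808, 0.589, -0.001]
force: [-0.4, 0.4, -0.6]
grip_width: 0.996
t 2.1 pos [547.5 324.6 228.7] shift(tool) [-1.4 -0.8 98.7] rot(tool) [-0.0016  0.0011  0.0037] F [-0.4  0.4 -0.6] M [0.01 0.03 0.02] grip 0.996
```

View pics/s1.png

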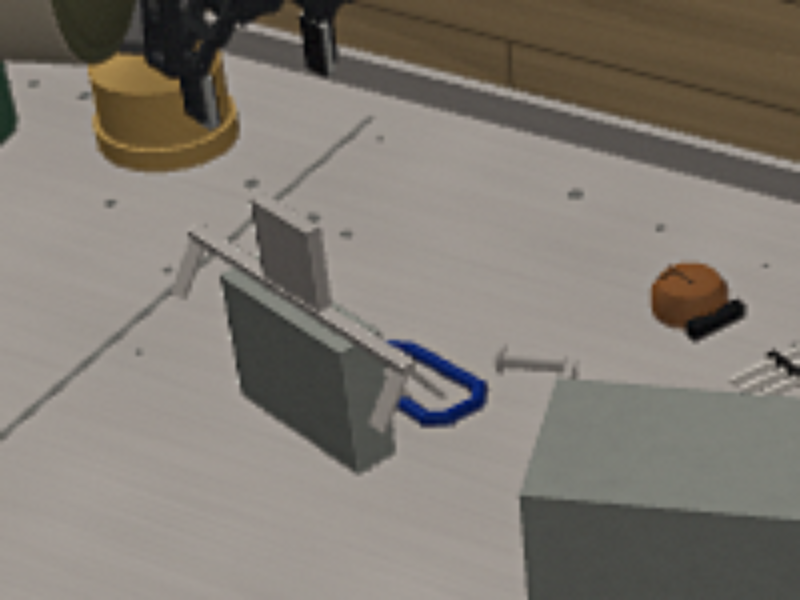

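The open jaws (crop (205,110) and (320,50)) straddle the tab at (290,250). I descend straight down.

```bash
python3 -m creep '[{"grip":85,"linear":[-0.7,-0.4,9],"rot":[0,0,0.002]},{"grip":85,"linear":[-0.7,-0.4,9],"rot":[0,0,0.002]},{"grip":85,"linear":[0,0,9],"rot":[0,0,0]},{"grip":85,"linear":[0,0,9],"rot":[0,0,0]},{"grip":85,"linear":[0,0,9],"rot":[0,0,0]},{"grip":85,"linear":[0,0,9],"rot":[0,0,0]},{"grip":85,"linear":[0,0,9],"rot":[0,0,0]},{"grip":85,"linear":[0,0,9],"rot":[0,0,0]},{"grip":85,"linear":[0,0,9],"rot":[0,0,0]},{"grip":85,"linear":[0,0,9],"rot":[0,0,0]},{"grip":85,"linear":[0,0,9],"rot":[0,0,0]},{"grip":85,"linear":[0,0,0],"rot":[0,0,0]}]' 80
python3 - <<'E'
from h import *
import cv2
togo(546.2,323.5,130,-18)
p,d=imaging.capture("side"); a=cv2.resize(p[80:230,130:330],None,fx=4,fy=4); cv2.imwrite("pics/s2.png",a[:,:,::-1])
p,d=imaging.capture("top"); a=cv2.resize(p[130:260,60:260],None,fx=4,fy=4); cv2.imwrite("pics/t2.png",a[:,:,::-1])
E
```

```text
time_s: 3.15
eef_pos: [544.7, 324.3, 128.7]
ee_rot: [-0.0, 0.809, 0.588, -0.002]
force: [-0.2, -0.5, -0.9]
grip_width: 0.998
t 3.15 pos [544.7 324.3 128.7] shift(tool) [-0.3  1.7 -1.3] rot(tool) [-0.0026  0.0021  0.0017] F [-0.2 -0.5 -0.9] M [0.01 0.02 0.07] grip 0.998
```

View pics/s2.png

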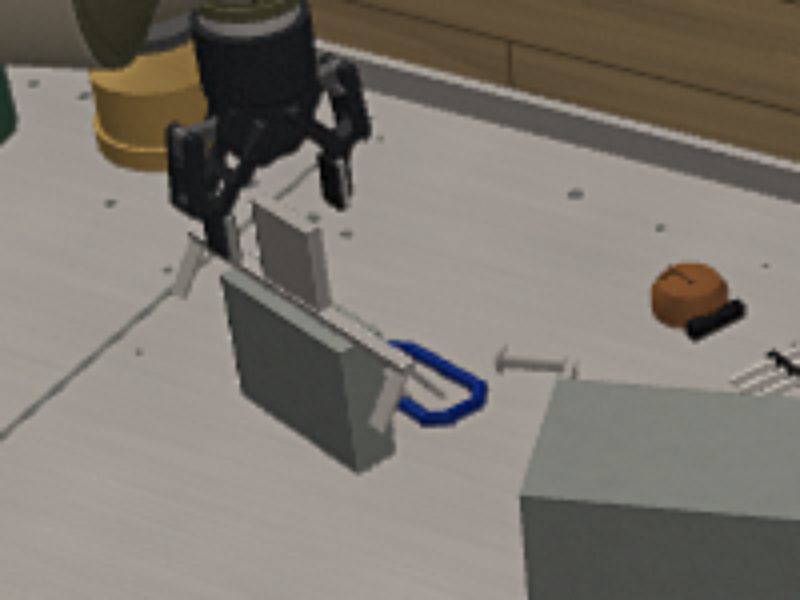

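View pics/t2.png

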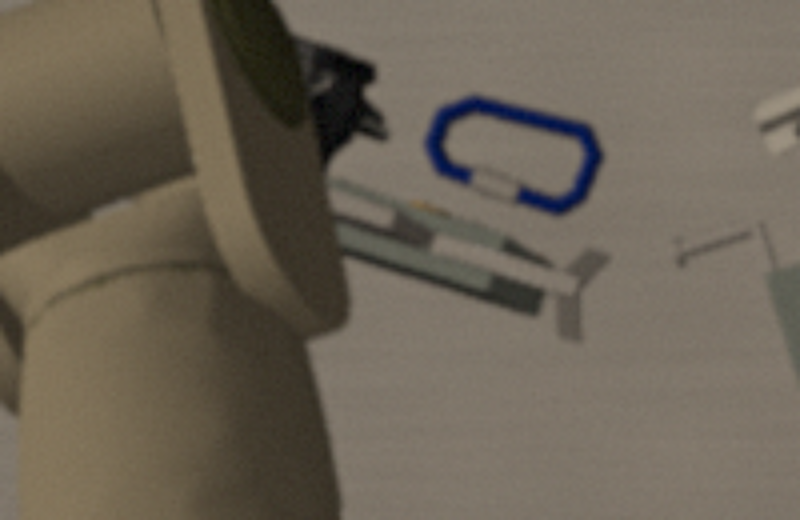

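Run:
```python
from h import *
import cv2
for n,(u0,v0,u1,v1) in (("side",(130,80,330,230)),("top",(60,130,260,260))):
    p,d=imaging.capture(n); np.savez(f"pics/{n}2.npz",p=p,d=d)
    T=np.array([544.7,324.3,128.7]); y=np.array([.951,-.309,0])
    L=[T, T+[0,0,13]+42*y, T+[0,0,13]-42*y]
    D=np.array([546.2,323.5,0]);w=np.array([.309,.951,0])
    L+= [D+[0,0,180]+32*w, D+[0,0,180]-32*w, D+[0,0,115]+32*w, D+[0,0,115]-32*w,D+[0,0,115]+119*w, D+[0,0,115]-119*w]
    a=cv2.resize(p[v0:v1,u0:u1],None,fx=4,fy=4)[:,:,::-1].copy()
    for i,X in enumerate(proj(n,L)):
        cv2.circle(a,(int((X[0]-u0+.5)*4),int((X[1]-v0+.5)*4)),4,[(0,0,255),(0,255,0),(0,255,0)][i] if i<3 else (255,0,255),1)
    cv2.imwrite(f"pics/ov_{n}.png",a)
```

```text
(no output)
```

View pics/ov_side.png

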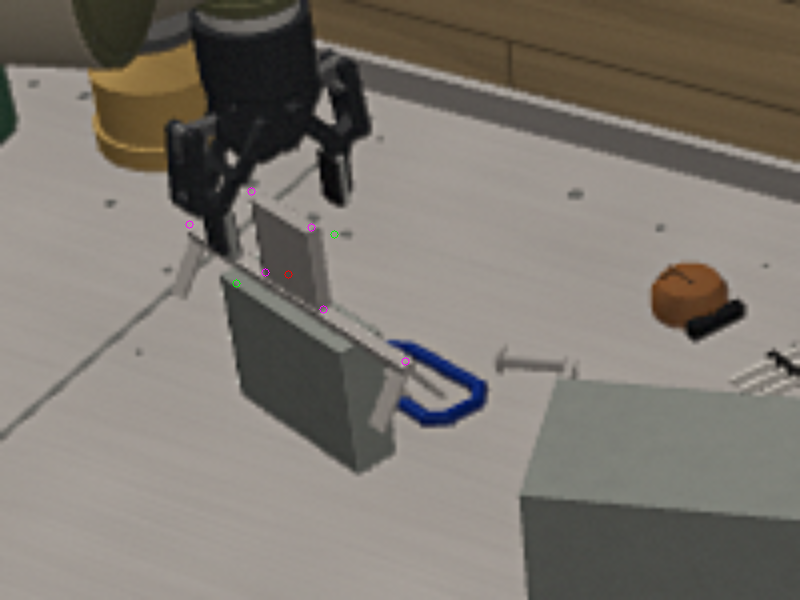

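View pics/ov_top.png

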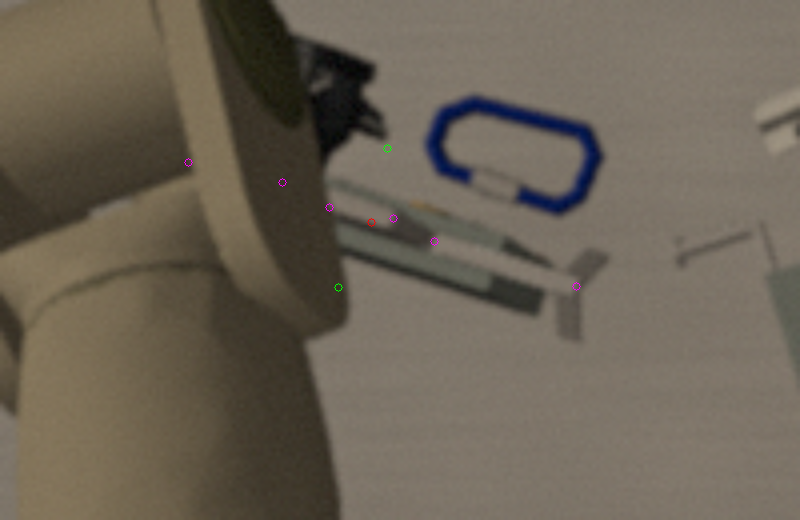

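Run:
```python
from h import *
s=np.load("pics/side2.npz");P=cloud("side",s["d"]);c=s["p"].astype(int).sum(-1)
D=np.array([546.2,323.5,0]);T=np.array([544.7,324.3,0]);y=np.array([.951,-.309,0]);w=np.array([.309,.951,0])
m=np.zeros((480,640),bool);m[115:147,168:224]=1
Q=P[m];C=c[m]
l=np.stack([(Q-T)@y,(Q-T)@w,Q[:,2]],1)
for nm,k in (("near",(l[:,0]<-25)&(l[:,0]>-75)&(C<260)&(abs(l[:,1])<60)&(l[:,2]>100)),("far",(l[:,0]>25)&(l[:,0]<75)&(C<260)&(abs(l[:,1])<60)&(l[:,2]>100))):
    q=l[k];o=np.argsort(q[:,2])
    print(nm,k.sum(),q[o][:60:4].round(0).tolist())
# top, far finger
s=np.load("pics/top2.npz");P=cloud("top",s["d"]);m=np.zeros((480,640),bool);m[138:170,132:158]=1
Q=P[m];l=np.stack([(Q-T)@y,(Q-T)@w,Q[:,2]],1);k=(l[:,2]>125)&(l[:,0]>20);q=l[k]
o=np.argsort(q[:,2]);print("top",k.sum(),q[o][:40:3].round(0).tolist())
```

```text
near 399 [[-48.0, -3.0, 167.0], [-49.0, -14.0, 173.0], [-54.0, 5.0, 175.0], [-46.0, -15.0, 177.0], [-52.0, 7.0, 180.0], [-46.0, -16.0, 181.0], [-54.0, -10.0, 182.0], [-55.0, -7.0, 184.0], [-47.0, -6.0, 187.0], [-52.0, -17.0, 188.0], [-48.0, -8.0, 191.0], [-55.0, 3.0, 192.0], [-55.0, -2.0, 194.0], [-58.0, -10.0, 196.0], [-54.0, 4.0, 197.0]]
far 113 [[44.0, -6.0, 166.0], [45.0, -1.0, 170.0], [41.0, -15.0, 172.0], [41.0, 2.0, 174.0], [44.0, 1.0, 176.0], [55.0, -8.0, 178.0], [46.0, 11.0, 180.0], [44.0, -13.0, 182.0], [42.0, 2.0, 182.0], [43.0, 2.0, 185.0], [42.0, 5.0, 187.0], [46.0, -3.0, 189.0], [45.0, -13.0, 190.0], [41.0, -6.0, 193.0], [54.0, -7.0, 193.0]]
top 453 [[43.0, -4.0, 167.0], [42.0, 8.0, 173.0], [42.0, -9.0, 175.0], [42.0, 4.0, 177.0], [46.0, -10.0, 180.0], [53.0, -6.0, 182.0], [50.0, -5.0, 184.0], [54.0, -5.0, 187.0], [42.0, -10.0, 187.0], [42.0, 1.0, 188.0], [43.0, -8.0, 189.0], [47.0, -10.0, 192.0], [44.0, -11.0, 197.0], [43.0, -10.0, 200.0]]
```

Depth puts the open fingertips at about z 166, some 20 mm higher than I expected from the TCP, while the lateral centring is good. Another 7 mm down is safe in either case. Then I close.

```bash
python3 -m creep '[{"grip":85,"linear":[0,1,3.5],"rot":[0,0,0]},{"grip":85,"linear":[0,0,3.5],"rot":[0,0,0]},{"grip":30,"linear":[0,0,0],"rot":[0,0,0]},{"grip":30,"linear":[0,0,0],"rot":[0,0,0]},{"grip":30,"linear":[0,0,0],"rot":[0,0,0]},{"grip":30,"linear":[0,0,0],"rot":[0,0,0]},{"grip":30,"linear":[0,0,0],"rot":[0,0,0]},{"grip":30,"linear":[0,0,0],"rot":[0,0,0]}]' 80
python3 - <<'E'
from h import *
import cv2
togo(546.2,323.5,122,-18)
p,d=imaging.capture("side");a=cv2.resize(p[80:230,130:330],None,fx=4,fy=4); cv2.imwrite("pics/s3.png",a[:,:,::-1])
P=cloud("side",d);c=p.astype(int).sum(-1);T=np.array([546.2,323.5,0]);y=np.array([.951,-.309,0]);w=np.array([.309,.951,0])
l=(P-T);l=np.stack([l@y,l@w,P[...,2]],-1)
k=(abs(l[...,0])<40)&(abs(l[...,1])<30)&(c<230)&(l[...,2]>118);k[:, :170]=0
for nm,kk in(("near",k&(l[...,0]<-8)),("far",k&(l[...,0]>8))):
    q=l[kk]; print(nm,len(q),q[np.argsort(q[:,2])][:40:3].round(0).tolist())
E
```

```text
time_s: 4.02
eef_pos: [546.4, 324.4, 124.1]
ee_rot: [0.0, 0.808, 0.589, 0.0]
force: [-0.4, 0.2, 0.4]
grip_width: 0.353
t 4.0167 pos [546.4 324.4 124.1] shift(tool) [-0.9  0.   2.1] rot(tool) [ 0.0001 -0.0001  0.0018] F [-0.4  0.2  0.4] M [-0.05  0.04 -0.03] grip 0.353
near 690 [[-8.0, 8.0, 129.0], [-22.0, -5.0, 148.0], [-22.0, -11.0, 154.0], [-22.0, -6.0, 155.0], [-27.0, -4.0, 156.0], [-24.0, -5.0, 159.0], [-27.0, -10.0, 159.0], [-27.0, -1.0, 161.0], [-20.0, -5.0, 163.0], [-26.0, -10.0, 165.0], [-29.0, -9.0, 166.0], [-30.0, -2.0, 167.0], [-23.0, -7.0, 169.0], [-24.0, -4.0, 171.0]]
far 271 [[25.0, -8.0, 156.0], [28.0, -5.0, 163.0], [15.0, 8.0, 169.0], [17.0, 9.0, 171.0], [14.0, 2.0, 172.0], [24.0, -12.0, 174.0], [15.0, -12.0, 175.0], [17.0, -0.0, 175.0], [24.0, -9.0, 179.0], [17.0, 4.0, 180.0], [15.0, 5.0, 180.0], [14.0, -14.0, 182.0], [18.0, -1.0, 184.0], [13.0, -11.0, 185.0]]
```

View pics/s3.png

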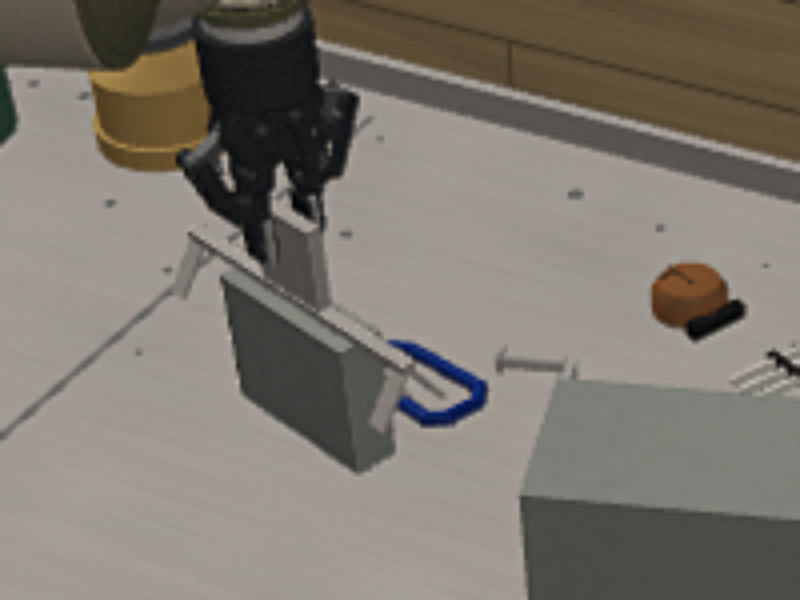

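The fingertips are at about z 149 with the opening at 30 mm, still high on the tab. I go 9 mm lower and close.

```bash
python3 -m creep '[{"grip":30,"linear":[-0.5,0,3],"rot":[0,0,0]},{"grip":30,"linear":[0,0,3],"rot":[0,0,0]},{"grip":30,"linear":[0,0,3],"rot":[0,0,0]},{"grip":5,"linear":[0,0,0],"rot":[0,0,0]},{"grip":5,"linear":[0,0,0],"rot":[0,0,0]},{"grip":5,"linear":[0,0,0],"rot":[0,0,0]},{"grip":5,"linear":[0,0,0],"rot":[0,0,0]},{"grip":5,"linear":[0,0,0],"rot":[0,0,0]},{"grip":5,"linear":[0,0,0],"rot":[0,0,0]}]' 80
python3 - <<'E'
from h import *
import cv2
togo(546.2,323.5,115,-18)
p,d=imaging.capture("side");a=cv2.resize(p[80:230,130:330],None,fx=4,fy=4); cv2.imwrite("pics/s4.png",a[:,:,::-1])
E
```

```text
time_s: 4.82
eef_pos: [546.0, 323.8, 114.5]
ee_rot: [-0.0, 0.809, 0.588, -0.001]
force: [-0.4, -0.1, -5.0]
grip_width: 0.128
t 4.8167 pos [546.  323.8 114.5] shift(tool) [-0.2  0.3 -0.5] rot(tool) [-0.0009  0.0006  0.0017] F [-0.4 -0.1 -5. ] M [0.06 0.07 0.01] grip 0.128
```

View pics/s4.png

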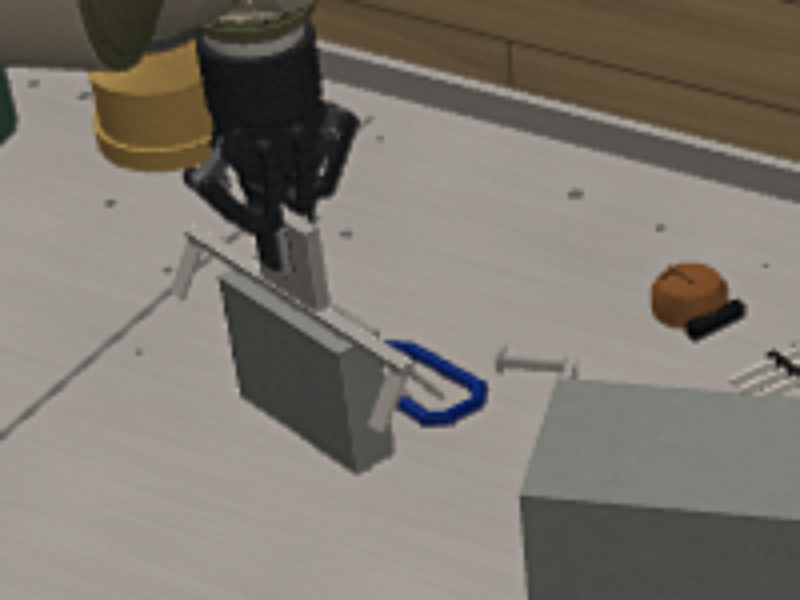

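The jaws stopped at about 11 mm on the 12 mm tab (crop (285,250)), and the door has not moved. I lift 30 mm and check.

```bash
python3 -m creep '[{"grip":5,"linear":[0,0,-2],"rot":[0,0,0]},{"grip":5,"linear":[0,0,-4],"rot":[0,0,0]},{"grip":5,"linear":[0,0,-8],"rot":[0,0,0]},{"grip":5,"linear":[0,0,-8],"rot":[0,0,0]},{"grip":5,"linear":[0,0,-8],"rot":[0,0,0]},{"grip":5,"linear":[0,0,0],"rot":[0,0,0]},{"grip":5,"linear":[0,0,0],"rot":[0,0,0]}]' 100
python3 - <<'E'
from h import *
import cv2
togo(546.2,323.5,145,-18)
p,d=imaging.capture("side");a=cv2.resize(p[80:230,130:330],None,fx=4,fy=4); cv2.imwrite("pics/s5.png",a[:,:,::-1])
E
```

```text
time_s: 5.45
eef_pos: [546.5, 324.0, 145.8]
ee_rot: [0.0, 0.808, 0.589, 0.001]
force: [-0.3, -0.1, -5.9]
grip_width: 0.128
t 5.45 pos [546.5 324.  145.8] shift(tool) [-0.5 -0.2  0.8] rot(tool) [ 0.0012 -0.0009  0.0018] F [-0.3 -0.1 -5.9] M [-0.07 -0.   -0.02] grip 0.128
```

View pics/s5.png

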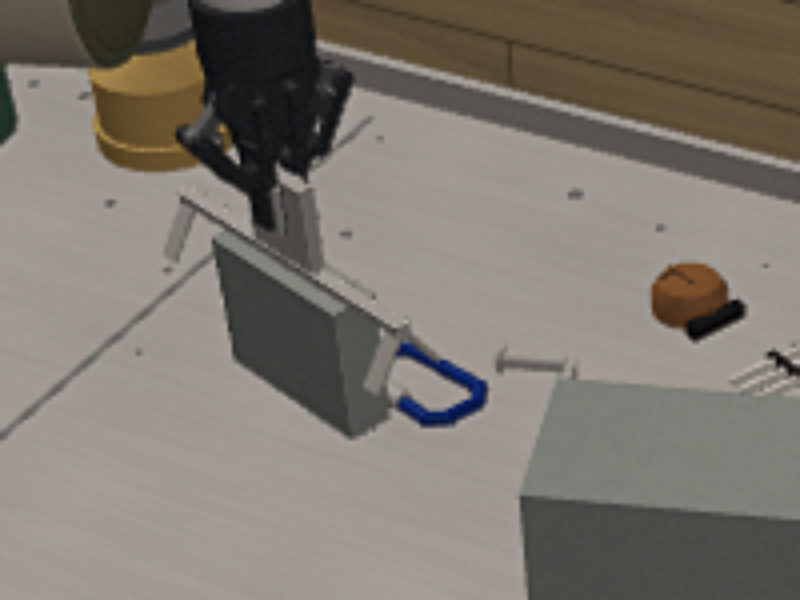

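The door is up, level and upright (crop (300,330)), with 5–6 N of weight on the wrist. I lift the remaining 120 mm so the panel clears the pins.

```bash
python3 -m creep '[{"grip":5,"linear":[0,0,-5],"rot":[0,0,0]},{"grip":5,"linear":[0,0,-11],"rot":[0,0,0]},{"grip":5,"linear":[0,0,-14],"rot":[0,0,0]},{"grip":5,"linear":[0,0,-14],"rot":[0,0,0]},{"grip":5,"linear":[0,0,-14],"rot":[0,0,0]},{"grip":5,"linear":[0,0,-14],"rot":[0,0,0]},{"grip":5,"linear":[0,0,-14],"rot":[0,0,0]},{"grip":5,"linear":[0,0,-14],"rot":[0,0,0]},{"grip":5,"linear":[0,0,-12],"rot":[0,0,0]},{"grip":5,"linear":[0,0,-8],"rot":[0,0,0]},{"grip":5,"linear":[0,0,0],"rot":[0,0,0]}]' 100
python3 -m creep '[{"grip":5,"linear":[0,0,0],"rot":[0,0,-0.03]},{"grip":5,"linear":[0,0,0],"rot":[0,0,-0.06]},{"grip":5,"linear":[0,0,0],"rot":[0,0,-0.07]},{"grip":5,"linear":[0,0,0],"rot":[0,0,-0.07]},{"grip":5,"linear":[0,0,0],"rot":[0,0,-0.07]},{"grip":5,"linear":[0,0,0],"rot":[0,0,-0.07]},{"grip":5,"linear":[0,0,0],"rot":[0,0,-0.07]},{"grip":5,"linear":[0,0,0],"rot":[0,0,-0.07]},{"grip":5,"linear":[0,0,0],"rot":[0,0,-0.06]},{"grip":5,"linear":[0,0,0],"rot":[0,0,-0.04]},{"grip":5,"linear":[0,0,0],"rot":[0,0,-0.02]},{"grip":5,"linear":[0,0,0],"rot":[0,0,0]}]' 100
python3 -c "
from h import *
togo(570.3,23.3,265,18.15)"
```

```text
time_s: 6.42
eef_pos: [546.7, 324.0, 267.4]
ee_rot: [0.001, 0.808, 0.588, 0.002]
force: [0.3, -0.2, -5.1]
grip_width: 0.128
time_s: 7.42
eef_pos: [546.1, 323.8, 264.5]
ee_rot: [-0.0, 0.586, 0.81, -0.0]
force: [-0.9, 0.2, -4.9]
grip_width: 0.127
t 7.4167 pos [546.1 323.8 264.5] shift(tool) [-293.   -71.    -0.4] rot(tool) [-0.0009  0.      0.0011] F [-0.9  0.2 -4.9] M [-0.04  0.01 -0.02] grip 0.127
```

```bash
python3 -m creep '[{"grip":5,"linear":[-6,-1.5,0],"rot":[0,0,0]},{"grip":5,"linear":[-14,-3.5,0],"rot":[0,0,0]},{"grip":5,"linear":[-20,-5,0],"rot":[0,0,0]},{"grip":5,"linear":[-20,-5,0],"rot":[0,0,0]},{"grip":5,"linear":[-20,-5,0],"rot":[0,0,0]},{"grip":5,"linear":[-20,-5,0],"rot":[0,0,0]},{"grip":5,"linear":[-20,-5,0],"rot":[0,0,0]},{"grip":5,"linear":[-20,-5,0],"rot":[0,0,0]},{"grip":5,"linear":[-20,-5,0],"rot":[0,0,0]},{"grip":5,"linear":[-20,-5,0],"rot":[0,0,0]},{"grip":5,"linear":[-20,-5,0],"rot":[0,0,0]},{"grip":5,"linear":[-20,-5,0],"rot":[0,0,0]}]' 100
python3 -m creep '[{"grip":5,"linear":[-20,-5,0],"rot":[0,0,0]},{"grip":5,"linear":[-20,-5,0],"rot":[0,0,0]},{"grip":5,"linear":[-18,-4,0],"rot":[0,0,0]},{"grip":5,"linear":[-11,-2,0],"rot":[0,0,0]},{"grip":5,"linear":[-4,-0.5,0],"rot":[0,0,0]},{"grip":5,"linear":[0,0,0],"rot":[0,0,0]},{"grip":5,"linear":[0,0,0],"rot":[0,0,0]},{"grip":5,"linear":[0,0,0],"rot":[0,0,0]}]' 100
python3 - <<'E'
from h import *
import cv2
togo(570.3,23.3,265,18.15)
for n in("side","top"):
    p,d=imaging.capture(n); np.savez(f"pics/{n}6.npz",p=p,d=d); cv2.imwrite(f"pics/{n}6.png",p[:,:,::-1])
E
```

```text
time_s: 8.42
eef_pos: [562.3, 95.4, 265.1]
ee_rot: [0.0, 0.587, 0.81, -0.0]
force: [-0.1, -0.4, -6.2]
grip_width: 0.129
time_s: 9.08
eef_pos: [569.7, 24.0, 265.0]
ee_rot: [-0.0, 0.586, 0.81, 0.0]
force: [-0.6, -0.4, -5.8]
grip_width: 0.131
t 9.0833 pos [569.7  24.  265. ] shift(tool) [-0.9  0.3  0. ] rot(tool) [ 0.0001 -0.0003  0.0017] F [-0.6 -0.4 -5.8] M [ 0.05 -0.01  0.03] grip 0.131
```

View pics/side6.png

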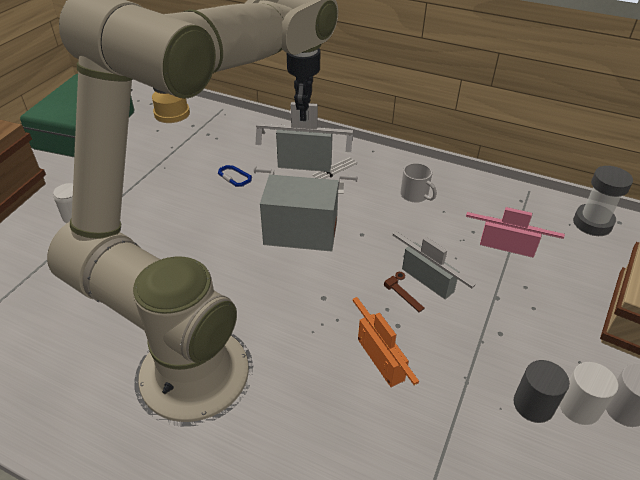

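View pics/top6.png

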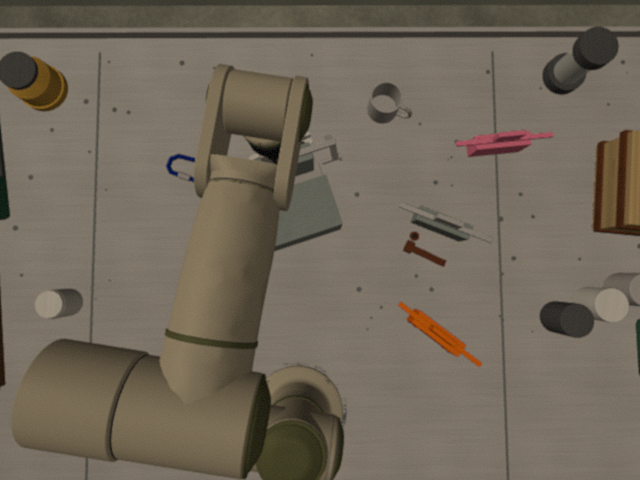

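The door hangs level above the pins: side picture strap ends at (258,135) and (352,130), pins at (262,171) and (348,178). I measure it in the locker frame.

```bash
cat >> h.py <<'E'
O=np.array([570.3,23.3,0]);ps=np.radians(18.15);LX=np.array([np.cos(ps),np.sin(ps),0]);LY=np.array([-np.sin(ps),np.cos(ps),0])
def loc(P): return np.stack([(P-O)@LX,(P-O)@LY,P[...,2]],-1)
def glob(l): l=np.asarray(l,float);return O+l[...,:1]*LX+l[...,1:2]*LY+l[...,2:]*np.array([0,0,1.])
def overlay(n,p,door,box,f,fn):
    import cv2
    u0,v0,u1,v1=box;a=cv2.resize(p[v0:v1,u0:u1],None,fx=f,fy=f,interpolation=cv2.INTER_CUBIC)[:,:,::-1].copy()
    def pl(L,c):
        q=((proj(n,glob(L))-[u0,v0]+.5)*f).astype(int);cv2.polylines(a,[q.reshape(-1,1,2)],False,c,1)
    d=np.array(door,float)
    for s in(1,-1):
        pl(np.array([[0,s*90,125],[0,s*132,125]]),(0,0,255))
        pl(d+[[-25,s*112,71],[0,s*112,107],[25,s*112,71]],(0,255,0))
    pl(d+[[-18,-68,0],[-18,68,0],[-18,68,107],[-18,-68,107],[-18,-68,0]],(255,0,255))
    pl(d+[[0,-119,115],[0,119,115]],(0,255,255))
    cv2.imwrite(fn,a)
E
python3 - <<'E'
from h import *
s=np.load("pics/side6.npz");P=cloud("side",s["d"]);L=loc(P)
c=s["p"].astype(int)
m=np.zeros((480,640),bool);m[135:168,280:330]=1
k=m&(L[...,2]>155)&(L[...,2]<250)&(abs(L[...,1])<60)&(abs(L[...,0]+18)<15)
q=L[k];A=np.c_[q[:,1:],np.ones(len(q))];co=np.linalg.lstsq(A,q[:,0],rcond=None)[0]
print(len(q),"face x at centre z=205",(co[1]*205+co[2]).round(1),"yaw slope",co[0].round(4),"tilt slope",co[1].round(4))
# extents of panel and strap
k=(abs(L[...,0])<35)&(abs(L[...,1])<140)&(L[...,2]>140)&(L[...,2]<275);q=L[k]
st=q[(q[:,2]>255)&(q[:,2]<268)];print("strap y",np.percentile(st[:,1],[0,1,99,100]).round(1))
pan=q[(q[:,2]>165)&(q[:,2]<215)&(abs(q[:,1])<85)];print("panel y",np.percentile(pan[:,1],[1,99]).round(1))
low=q[(abs(q[:,1])<55)];print("bottom z",np.percentile(low[:,2],[0,1]).round(1))
overlay("side",s["p"],(0,0,150.5),(240,90,370,190),6,"pics/ov6.png")
# locker check in same camera
k=(abs(L[...,1])<85)&(L[...,2]>132)&(L[...,2]<145)&(L[...,0]>-170)&(L[...,0]<-15);print("locker top z",np.median(L[k][:,2]).round(1),np.percentile(L[k][:,0],[1,99]).round(1),np.percentile(L[k][:,1],[0.5,99.5]).round(1))
E
```

```text
1448 face x at centre z=205 -19.2 yaw slope -0.0002 tilt slope -0.0053
strap y [-119.8 -117.6  114.9  118.7]
panel y [-69.   65.6]
bottom z [146.6 151.3]
locker top z 136.6 [-154.4  -32.7] [-84.2  84. ]
```

View pics/ov6.png

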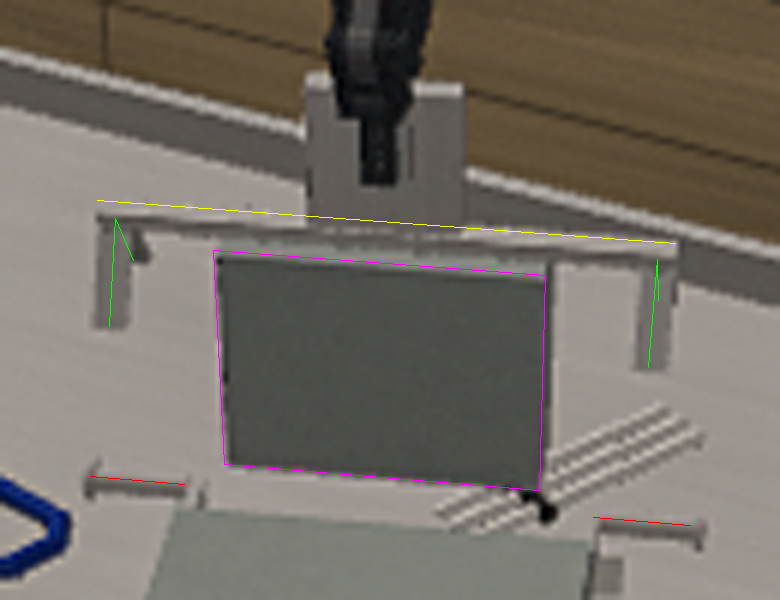

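The model overlay matches the door to about 2 mm, and its yaw and tilt are within 0.3° of the locker. I lower 100 mm, so the V mouths straddle the pins.

```bash
python3 -m creep '[{"grip":5,"linear":[-0.5,0,4],"rot":[0,0,0]},{"grip":5,"linear":[0,0,8],"rot":[0,0,0]},{"grip":5,"linear":[0,0,10],"rot":[0,0,0]},{"grip":5,"linear":[0,0,10],"rot":[0,0,0]},{"grip":5,"linear":[0,0,10],"rot":[0,0,0]},{"grip":5,"linear":[0,0,10],"rot":[0,0,0]},{"grip":5,"linear":[0,0,10],"rot":[0,0,0]},{"grip":5,"linear":[0,0,10],"rot":[0,0,0]},{"grip":5,"linear":[0,0,10],"rot":[0,0,0]},{"grip":5,"linear":[0,0,10],"rot":[0,0,0]},{"grip":5,"linear":[0,0,8],"rot":[0,0,0]},{"grip":5,"linear":[0,0,0],"rot":[0,0,0]}]' 100
python3 - <<'E'
from h import *
togo(570.3,23.3,142,18.15)
p,d=imaging.capture("side");overlay("side",p,(0,0,50.5),(240,90,370,190),6,"pics/ov7.png")
E
```

```text
time_s: 10.18
eef_pos: [569.2, 22.8, 162.9]
ee_rot: [-0.001, 0.586, 0.81, -0.001]
force: [0.6, 0.1, -5.9]
grip_width: 0.126
t 10.1833 pos [569.2  22.8 162.9] shift(tool) [ 0.1  1.3 20.9] rot(tool) [-0.0028 -0.0015  0.0008] F [ 0.6  0.1 -5.9] M [ 0.    0.03 -0.01] grip 0.126
```

View pics/ov7.png

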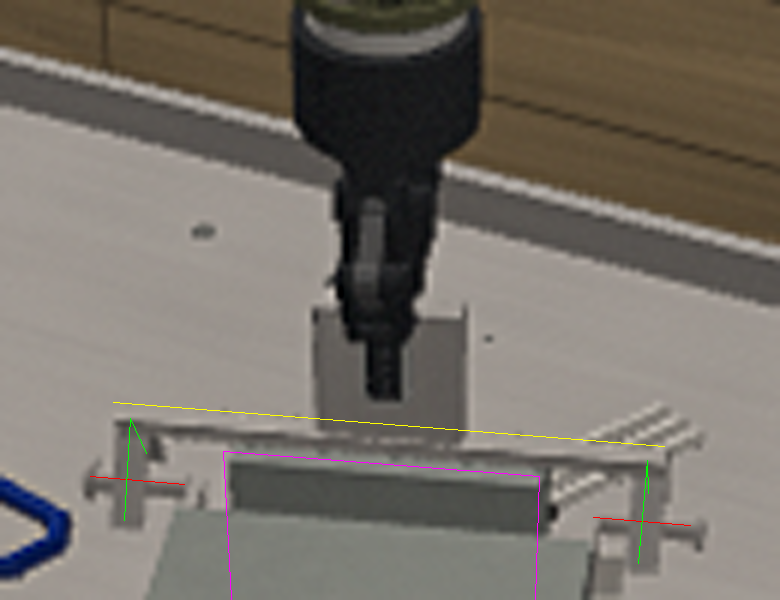

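Both knuckles straddle their pins (legs at crop (128,480) and (648,520)), with no contact yet. I lower the next 16 mm slowly.

```bash
python3 -m creep '[{"grip":5,"linear":[0,0,2],"rot":[0,0,0]},{"grip":5,"linear":[0,0,2],"rot":[0,0,0]},{"grip":5,"linear":[0,0,2],"rot":[0,0,0]},{"grip":5,"linear":[0,0,2],"rot":[0,0,0]},{"grip":5,"linear":[0,0,2],"rot":[0,0,0]},{"grip":5,"linear":[0,0,2],"rot":[0,0,0]},{"grip":5,"linear":[0,0,2],"rot":[0,0,0]},{"grip":5,"linear":[0,0,2],"rot":[0,0,0]},{"grip":5,"linear":[0,0,0],"rot":[0,0,0]}]' 100
python3 - <<'E'
from h import *
togo(570.3,23.3,142,18.15)
E
```

```text
time_s: 10.98
eef_pos: [569.8, 22.7, 148.5]
ee_rot: [-0.0, 0.586, 0.81, -0.0]
force: [0.6, -0.5, -5.2]
grip_width: 0.128
t 10.9833 pos [569.8  22.7 148.5] shift(tool) [0.4 0.7 6.5] rot(tool) [-0.0007 -0.0004  0.0008] F [ 0.6 -0.5 -5.2] M [-0.   -0.02  0.03] grip 0.128
```

Still no contact. I continue in 1 mm steps.

```bash
python3 -m creep '[{"grip":5,"linear":[0,0,1],"rot":[0,0,0]},{"grip":5,"linear":[0,0,1],"rot":[0,0,0]},{"grip":5,"linear":[0,0,1],"rot":[0,0,0]},{"grip":5,"linear":[0,0,1],"rot":[0,0,0]},{"grip":5,"linear":[0,0,0],"rot":[0,0,0]}]' 100
python3 -m creep '[{"grip":5,"linear":[0,0,1],"rot":[0,0,0]},{"grip":5,"linear":[0,0,1],"rot":[0,0,0]},{"grip":5,"linear":[0,0,0],"rot":[0,0,0]}]' 100
python3 - <<'E'
from h import *
togo(570.3,23.3,142,18.15)
E
```

```text
time_s: 11.4
eef_pos: [569.9, 22.7, 144.8]
ee_rot: [-0.0, 0.586, 0.81, -0.0]
force: [0.1, -0.8, -4.9]
grip_width: 0.126
time_s: 11.65
eef_pos: [569.9, 22.7, 142.8]
ee_rot: [-0.0, 0.586, 0.81, -0.0]
force: [-0.7, 0.2, -5.4]
grip_width: 0.128
t 11.65 pos [569.9  22.7 142.8] shift(tool) [0.4 0.6 0.8] rot(tool) [-0.0003 -0.0002  0.0008] F [-0.7  0.2 -5.4] M [ 0.02 -0.01  0.02] grip 0.128
```

```bash
python3 -m creep '[{"grip":5,"linear":[0,0,1],"rot":[0,0,0]},{"grip":5,"linear":[0,0,0],"rot":[0,0,0]}]' 100
python3 -m creep '[{"grip":5,"linear":[0,0,1],"rot":[0,0,0]},{"grip":5,"linear":[0,0,0],"rot":[0,0,0]}]' 100
python3 - <<'E'
from h import *
togo(570.3,23.3,142,18.15)
p,d=imaging.capture("side");overlay("side",p,(0,0,27),(240,90,370,190),6,"pics/ov8.png")
E
```

```text
time_s: 11.82
eef_pos: [570.0, 22.7, 141.8]
ee_rot: [-0.0, 0.586, 0.81, 0.0]
force: [-0.0, 0.6, -5.3]
grip_width: 0.129
time_s: 11.98
eef_pos: [570.3, 22.8, 141.2]
ee_rot: [0.0, 0.586, 0.81, 0.0]
force: [1.2, 0.9, -4.6]
grip_width: 0.13
t 11.9833 pos [570.3  22.8 141.2] shift(tool) [ 0.5  0.2 -0.8] rot(tool) [0.0009 0.0002 0.0007] F [ 1.2  0.9 -4.6] M [ 0.08 -0.33 -0.07] grip 0.13
```

View pics/ov8.png

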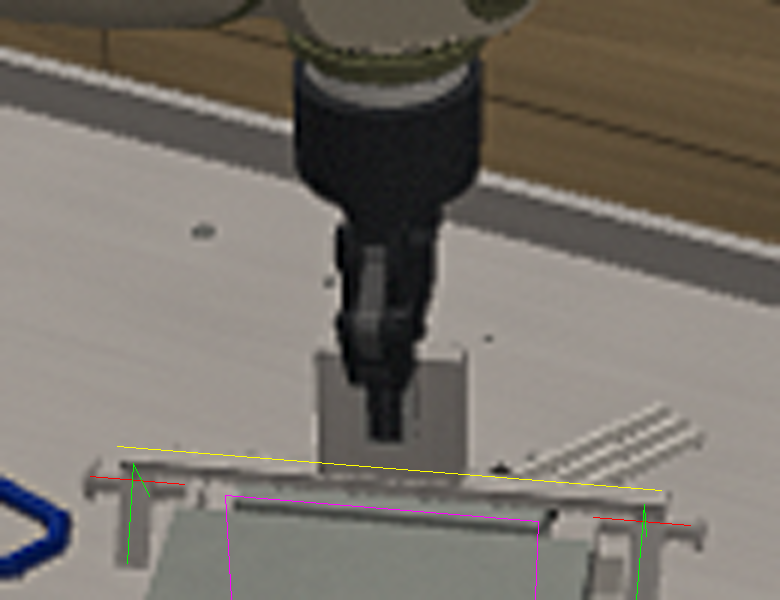

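The moment has begun to change, so first contact is starting. I keep going in 1 mm steps until the pins carry the door.

```bash
python3 -m creep '[{"grip":5,"linear":[0,0,1],"rot":[0,0,0]},{"grip":5,"linear":[0,0,0],"rot":[0,0,0]},{"grip":5,"linear":[0,0,0],"rot":[0,0,0]}]' 100
python3 - <<'E'
from h import *
togo(570.3,23.3,142,18.15)
E
python3 -m creep '[{"grip":5,"linear":[0,0,1],"rot":[0,0,0]},{"grip":5,"linear":[0,0,0],"rot":[0,0,0]},{"grip":5,"linear":[0,0,0],"rot":[0,0,0]}]' 100
python3 - <<'E'
from h import *
togo(570.3,23.3,142,18.15)
E
```

```text
time_s: 12.28
eef_pos: [570.5, 22.8, 141.0]
ee_rot: [0.001, 0.586, 0.81, 0.0]
force: [-0.8, 1.3, 5.2]
grip_width: 0.128
t 12.2833 pos [570.5  22.8 141. ] shift(tool) [ 0.5  0.  -1. ] rot(tool) [0.0017 0.0007 0.0009] F [-0.8  1.3  5.2] M [ 0.21  0.16 -0.09] grip 0.128
time_s: 12.53
eef_pos: [570.5, 22.8, 140.9]
ee_rot: [0.001, 0.586, 0.81, 0.001]
force: [-4.1, 2.3, 11.9]
grip_width: 0.126
t 12.5333 pos [570.5  22.8 140.9] shift(tool) [ 0.6 -0.1 -1.1] rot(tool) [0.0023 0.0011 0.001 ] F [-4.1  2.3 11.9] M [ 0.35  0.66 -0.14] grip 0.126
```

Firmly supported: wrist Fz went from −5 to +12 N and the TCP stopped at z 140.9, so the door is at about 26.5–27 (home is 27). I check the strap height at both ends before letting go.

```bash
cat > chk.py <<'E'
from h import *
import sys,cv2
tag=sys.argv[1]
for n in("side","top"):
    p,d=imaging.capture(n);np.savez(f"pics/{n}_{tag}.npz",p=p,d=d);L=loc(cloud(n,d))
    for s in(1,-1):
        k=(L[...,1]*s>80)&(L[...,1]*s<122)&(abs(L[...,0])<9)&(L[...,2]>136)&(L[...,2]<150)
        q=L[k]; print(n,"strap end",s,len(q),"z",np.percentile(q[:,2],[10,50,90]).round(1) if len(q) else "","x",q[:,0].mean().round(1) if len(q) else "","ymax",(q[:,1]*s).max().round(1) if len(q) else "")
    k=(abs(L[...,0])<16)&(abs(L[...,1])<40)&(L[...,2]>200)&(L[...,2]<212);q=L[k]
    if len(q): print(n,"tab top",len(q),np.median(q,0).round(1))
    if n=="side": overlay(n,p,(0,0,27),(240,90,370,190),6,f"pics/ov_{tag}.png")
    else: overlay(n,p,(0,0,27),(215,130,365,260),5,f"pics/ovt_{tag}.png")
E
python3 chk.py a
```

```text
side strap end 1 46 z [136.6 139.3 141.4] x -2.5 ymax 115.7
side strap end -1 51 z [137.1 139.7 142. ] x -2.4 ymax 120.0
side tab top 57 [ -5.8 -17.2 204. ]
top strap end 1 0 z  x  ymax 
top strap end -1 93 z [137.8 140.5 143.2] x -0.5 ymax 118.2
```

View pics/ovt_a.png

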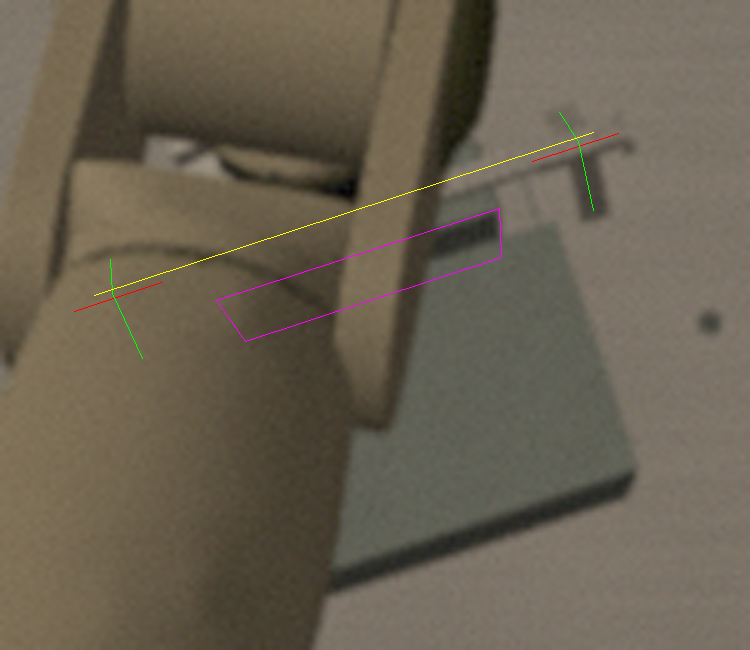

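View pics/ov_a.png

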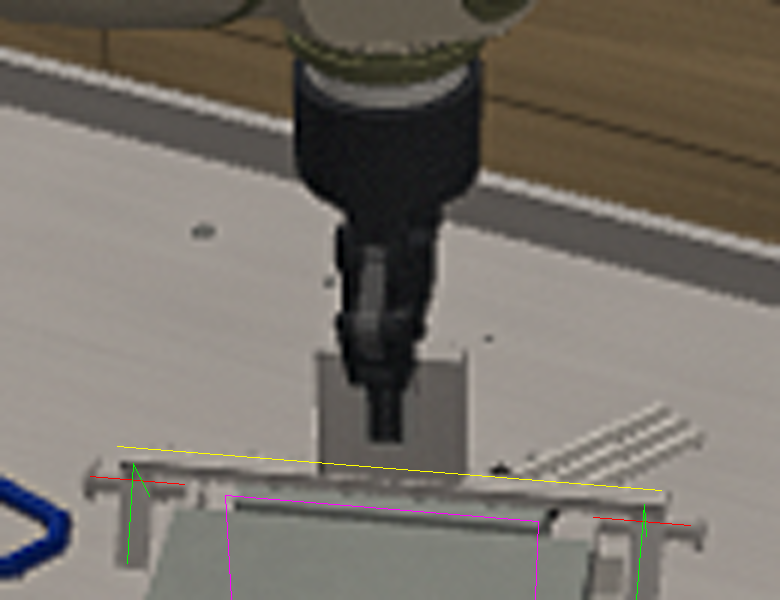

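Both ends are level and at home height; I see no gap. I ease off 1 mm of press and open gently.

```bash
python3 -m creep '[{"grip":5,"linear":[0,0,-1],"rot":[0,0,0]},{"grip":5,"linear":[0,0,0],"rot":[0,0,0]},{"grip":5,"linear":[0,0,0],"rot":[0,0,0]}]' 20
python3 -c "
from h import *
togo(570.3,23.3,142,18.15)"
python3 -m creep '[{"grip":20,"linear":[0,0,0],"rot":[0,0,0]},{"grip":25,"linear":[0,0,0],"rot":[0,0,0]},{"grip":35,"linear":[0,0,0],"rot":[0,0,0]},{"grip":40,"linear":[0,0,0],"rot":[0,0,0]},{"grip":40,"linear":[0,0,0],"rot":[0,0,0]},{"grip":40,"linear":[0,0,0],"rot":[0,0,0]}]' 20
python3 chk.py b
```

```text
time_s: 12.88
eef_pos: [570.4, 22.8, 141.0]
ee_rot: [0.001, 0.586, 0.81, 0.0]
force: [-0.3, 2.6, 7.3]
grip_width: 0.126
t 12.8833 pos [570.4  22.8 141. ] shift(tool) [ 0.5  0.  -1. ] rot(tool) [0.0016 0.0006 0.0009] F [-0.3  2.6  7.3] M [ 0.29  0.25 -0.15] grip 0.126
time_s: 13.38
eef_pos: [569.9, 22.6, 139.9]
ee_rot: [-0.0, 0.586, 0.81, -0.0]
force: [-0.3, -0.2, -0.3]
grip_width: 0.468
side strap end 1 44 z [137.4 139.6 141.4] x -2.3 ymax 115.2
side strap end -1 55 z [137.1 140.  142.4] x -3.3 ymax 120.3
side tab top 49 [ -4.9 -17.8 204.3]
top strap end 1 0 z  x  ymax 
top strap end -1 96 z [138.3 140.6 143.2] x -0.8 ymax 118.3
```

View pics/ov_b.png

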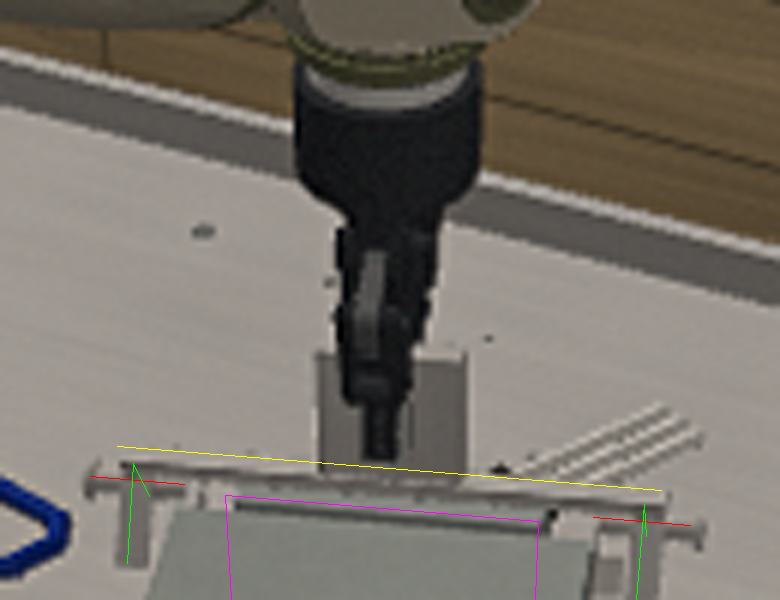

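The door did not move on release and the wrist reads zero. I rise clear, then back off sideways.

```bash
python3 -m creep '[{"grip":50,"linear":[0,0,-4],"rot":[0,0,0]},{"grip":50,"linear":[0,0,-8],"rot":[0,0,0]},{"grip":50,"linear":[0,0,-12],"rot":[0,0,0]},{"grip":50,"linear":[0,0,-12],"rot":[0,0,0]},{"grip":50,"linear":[0,0,-14],"rot":[0,0,0]},{"grip":50,"linear":[0,0,-14],"rot":[0,0,0]},{"grip":50,"linear":[0,0,-14],"rot":[0,0,0]},{"grip":50,"linear":[0,0,-14],"rot":[0,0,0]},{"grip":50,"linear":[0,0,-14],"rot":[0,0,0]},{"grip":50,"linear":[0,0,-12],"rot":[0,0,0]},{"grip":50,"linear":[0,0,-6],"rot":[0,0,0]},{"grip":50,"linear":[0,0,0],"rot":[0,0,0]}]'
python3 -m creep '[{"grip":50,"linear":[6,-6,0],"rot":[0,0,0]},{"grip":50,"linear":[20,-12,0],"rot":[0,0,0]},{"grip":50,"linear":[28,-12,0],"rot":[0,0,0]},{"grip":50,"linear":[28,-12,0],"rot":[0,0,0]},{"grip":50,"linear":[28,-12,0],"rot":[0,0,0]},{"grip":50,"linear":[28,-12,0],"rot":[0,0,0]},{"grip":50,"linear":[28,-12,0],"rot":[0,0,0]},{"grip":50,"linear":[28,-12,0],"rot":[0,0,0]},{"grip":50,"linear":[28,-12,0],"rot":[0,0,0]},{"grip":50,"linear":[20,-6,0],"rot":[0,0,0]},{"grip":50,"linear":[6,0,0],"rot":[0,0,0]},{"grip":50,"linear":[0,0,0],"rot":[0,0,0]}]'
python3 chk.py c
```

```text
time_s: 14.48
eef_pos: [570.4, 22.6, 265.8]
ee_rot: [0.001, 0.586, 0.81, 0.001]
force: [-0.0, -0.2, -0.8]
grip_width: 0.585
time_s: 15.48
eef_pos: [388.9, 225.3, 263.6]
ee_rot: [-0.0, 0.585, 0.811, -0.0]
force: [-0.2, -0.9, 0.2]
grip_width: 0.586
side strap end 1 47 z [137.4 139.9 141.9] x -2.9 ymax 115.0
side strap end -1 53 z [137.2 139.7 142.3] x -3.4 ymax 119.8
side tab top 102 [ -5.1  -3.7 203.9]
top strap end 1 96 z [138.5 141.1 142.9] x -0.5 ymax 118.8
top strap end -1 92 z [138.1 140.3 143.2] x -0.4 ymax 118.6
top tab top 180 [ -1.2  -0.3 205.7]
```

View pics/ov_c.png

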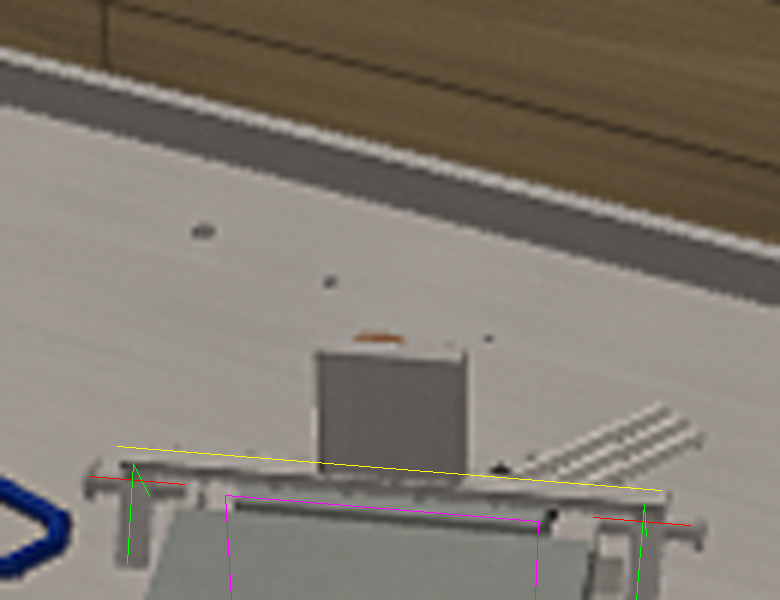

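View pics/ovt_c.png

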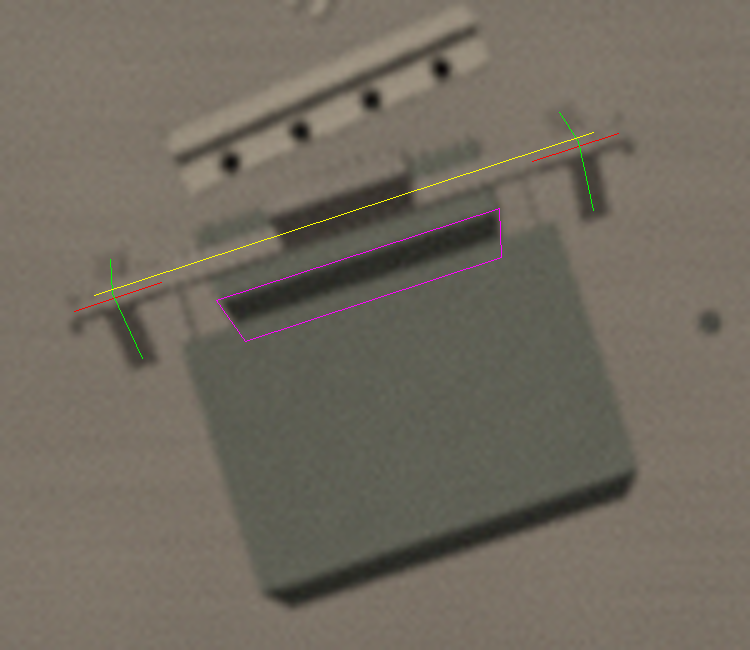

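Top camera: the tab top rose from 179.3 to 205.7, so the door is at z ≈ 26.4 (home 27, so it is seated). It sits at x ≈ −1, y ≈ 0, with both strap ends level. I do one last check on the blank, then hand in.

Run:
```python
from h import *
from rig import sensors,ctrl
a=np.load("pics/top0.npz");b=np.load("pics/top_c.npz")
for nm,(x0,y0,x1,y1) in (("blank",(395,195,500,250)),("orange",(390,295,490,375)),("pink",(445,120,560,165))):
    print(nm,"mean abs diff",np.abs(a["p"][y0:y1,x0:x1].astype(int)-b["p"][y0:y1,x0:x1]).mean().round(2))
print(sensors.sense()["time_s"]); print(ctrl.finish_job())
```

```text
blank mean abs diff 4.3
orange mean abs diff 4.61
pink mean abs diff 4.35
15.5833
the job is handed in; nothing more can be done
None
```

The knuckled door is hanging on the locker. I lifted it by its tab, turned it about 36° and lowered it onto both hinge pins, lock side outward. I let go only once the pins carried it, and handed in at 15.6 s.

**Last checks:**
- **Seating:** the door sits at z ≈ 26.4 mm (home is 27), about 1 mm from home in x and centred in y. Both strap ends are level to within 1 mm.
- **Release:** while lowering, the wrist force went from −5 N (the door's weight) to +12 N as the pins took the load. The door did not move when I opened the fingers, and the wrist then read about zero.
- **Other panels:** the blank and the orange and pink look-alikes are unmoved; their before and after pictures differ only by image noise.

**Disagreements:**
- **Fingertips:** the cameras put them about 20 mm higher than the reported TCP implied, so I gripped lower on the tab than planned.
- **Camera offsets:** the side camera reads everything 2–4 mm off, and in the top view my drawn pin lines sat 2–3 pixels from the real pins. The door's strap was off by the same amount, so I judged the fit by comparing the two.
- **Lock:** I only saw it as a brass glint before lifting; its outward side follows from the turn, and I did not see it after hanging.

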